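Set the carton stop arm to the marker and hold it

ROBOT

A 7-joint arm with a two-finger parallel gripper is mounted at the origin on the work surface. World frame = base frame: x ahead of the robot, y to its left, z up, the work surface at z = 0. Lengths are in m, angles in rad, forces in N, time in s.
With the tool pointing down it reaches from about 0.425 to 0.925 m from the base axis. Payload 6.8 kg.
Tool frame: the origin (TCP) lies at the very end of the fingers, on their centre line; the grasp point (between the pads) lies r.grasp_offset behind it (r.grasp_offset is the distance from the TCP to the grasp point, in m); z points along the fingers, y is the direction in which the jaws open and shut (so a half turn about z gives the same grasp; the last joint's range is limited). The gripper opens to 85 mm and grips with 20 to 120 N. Pads are 22 mm wide; open, the fingers measure 114 mm over their backs; the gripper's body (76 mm by 85 mm) begins 54 mm behind the grasp point. The pads swing forward as they close: fully open they stand 13 mm farther back than shut.
Start: joints at [1.057, 0.477, 0.022, 1.555, -0.011, 1.109, -0.083], TCP at [0.266, -0.62, 0.231] pointing down, gripper open.
Joint ranges: [-2.96, 2.96], [-0.34, 2.1], [-1.41, 1.46], [0.24, 2.44], [-1.37, 4.51], [0.17, 1.92], [-2.96, 2.96]. Speed limits (rad/s): [2.39, 2.39, 3.14, 3.14, 3.14, 3.14, 3.14].

INTERFACE

Orientations are given as a rotation vector (axis times angle).
In Python, from bench import r gives the robot as it stands.
- The arm moves only by the shell command python3 -m jog 'ROWS' [FORCE]. ROWS is JSON, one flat list of numbers, 7 for each row, row after row: the turn, a rotation vector about the tool's x, y, z normalised to -1 to 1, where 1 is 180 degrees, then the shift along the tool's x, y, z normalised to -1 to 1, where 1 is 200 mm, then the opening, from 0 (shut) to 1 (fully open). In form: [wx, wy, wz, x, y, z, hand, wx, wy, wz, x, y, z, hand, ...]. A call has 1 to 12 rows; each row is the pose to reach, as a shift and turn from the pose measured when the call began, along the tool's axes at that moment, turning the shorter way round; what a row does not reach only later rows make up. A row lasts 1/10 s, in which the tool goes at most 50 mm and 8.59 degrees, less where a joint would pass 70% of its speed; a pose out of reach is approached as far as the arm can. A call with a number of a shift or a turn outside -1 to 1 is refused whole. A call with a gripper value outside its range is refused whole. The fingers move at their own pace and stop on an object; FORCE is the grip in N (left out, the last holds). Time passes only in rows, so rows that repeat a pose let the fingers close. It gives the time, the measured TCP pose, the force and the opening at its end, in the units of the state.
- r.get_obs(): the state, without advancing time (a new reading comes with each control period).
- r.grab_frame(name): name is "scene" or "top" or "wrist"; returns the picture (480x640x3 uint8, red, green, blue); there is no depth.
- r.calibration(name): a dict with "K" (3x3 intrinsics, pixels), "dist_coeffs" ([k1, k2, p1, p2, k3] as OpenCV has them; the pictures are not rectified), "origin" and "rotation" of the camera in the world; the wrist camera has in their place "T_tool_cam" (4x4, takes a point from camera to tool coordinates, whose origin is the TCP and whose axes are the flange's). Camera axes: x right, y up, looking along -z (the intrinsics and any distortion apply to the point x, -y, -z); pixel columns grow to the right and rows downward; lengths in m; the calibration is good to about 2 mm. A picture is of the moment at which its call begins: read the wrist's pose just before it. calibration takes no time and is no camera call.
- r.hand_in(): hands the job in, once; it reports no verdict.
The state is a dict: "clock": time; "joints": joint angles; "qvel": joint speeds; "tau": joint torques, N m; "tcp_pos": TCP position; "orientation": TCP orientation; "contact_force": force on the tool from outside, world axes, zero at the start; "moment": the same for the moment, N m; "grip_width": finger opening in m.
Only numpy, scipy, OpenCV 4.12 (cv2) and the standard library are available. Lean on these libraries where they do the work, as an engineer would, in place of code of your own. Each camera call takes 0.05 s, during which the arm holds its last target.

TASK

Set the spring-loaded stop arm of the carton gauge to the next carton length: swing the clear guard lid fully open until it rests on its stop, push the red lock button under it all the way down, then pull the telescoping arm out by its black grip until its red pointer lines up with the black line of the orange marker clip on the scale. Hold the arm there against its return spring, to within 5 mm, and finish still holding it, with the guard open and the button down. Do not shift the marker clip or the other things on the bench.

Things in the scene. Friction and masses are not known exactly. Their poses are not given: they have to be found in the camera images.
- station: carton gauge fixed to the bench: open grey housing 140 (x) x 150 (y) x 85 high mm, walls 5 mm, closed by a clear guard lid. Origin: centre of its underside, on the bench. x points from the front wall to the hinge wall (away from the robot), y is the way the telescoping arm extends (to the robot's left), z up. Its place and yaw (up to 0.25 rad either way) vary
- track: fixed to the station, same origin and axes: steel sleeve of the arm (26 wide, top 57 mm above the bench) from the housing's +y wall to y = 135 mm, and the white scale bar on the bench (44 wide, 12 high, centred at x = -47 mm, y from 80 to 405 mm, tick every 10 mm, long tick every 50 mm)
- guard (a joint): hinge of the clear guard lid (140 x 150 x 6 mm, 0.14 to 0.28 kg): 0 shut, grows as it is lifted, 1.9 rad resting on its stop. The hinge line runs along the station's y at the top of the +x wall. No stay: below about 1.5 rad it falls shut, beyond it falls open onto its stop
- guard_hinge (a point): point on the hinge line at the middle of the lid, 85.5 mm above the bench, 70 mm in +x from the station's origin
- guard_handle (a point): grip point in the lid's round black knob (28 mm across) on the lid's top face near its front edge. Lid shut, it lies 110 mm in the station's -x from the hinge line and 41 mm above it (126.5 mm above the bench); it turns about the hinge with the lid. Pinched along the station's y, the knob can turn between the fingers as the lid swings
- lock (a joint): travel of the red lock button: 0 up (arm locked), 0.010 m fully down. It moves straight down, takes about 3 N, and stays where it is pushed. Beyond about 0.006 m the arm is free; before that a tooth blocks the arm after 1 to 2 mm
- lock_top (a point): centre of the top face of the red button (30 mm diameter) inside the housing, 69 mm above the bench when up, 59 mm when down; it stands in a black collar 42 mm across whose top is at 55 mm
- boom (a joint): extension of the telescoping arm along the station's +y: 0 fully in (the start), 0.21 m fully out. A return spring pulls it in with 3.5 N at 0 rising to 5.6 N fully out; let go, it runs back in
- boom_grip (a point): grip point on the axis of the arm's black upright post, 85 mm above the bench. Post: 24 (x) x 20 (y) mm, from 53 to 105 mm above the bench. Below it runs the aluminium arm (18 mm square, top at 53 mm); 55 mm beyond it in +y is a yellow stop paddle (70 mm along x, top at 54 mm). It starts at y = 165 mm of the station
- pointer (a point): tip of the thin red pointer of the arm, 45 mm to the robot's side (-x) of the arm's axis, at the same y as the grip post, 36 mm above the bench, just above the scale and marker
- marker_line (a point): middle of the black line on top of the orange marker clip (14 mm along y, 50 mm along x, top 21 mm above the bench) on the scale bar, at the same x as the pointer. It lies 80 to 180 mm in the station's +y from where the pointer starts. Friction holds the clip (6 N); it must stay where it is
- jar: white jar with blue lid, 64 mm diameter, 85 mm high, standing behind the arm; origin under its centre. Leave alone
- tape: brown roll core, 90 mm diameter, 45 mm high, lying flat behind the end of the scale; origin under its centre. Leave alone
- bottle: amber bottle, 56 mm diameter, 140 mm high, to the right of the station; origin under its centre. Leave alone
- carton: small closed carton 120 x 100 x 80 mm on the left of the bench; origin under its centre. Leave alone
- cup: steel cup 90 mm across, 80 mm high, on the right of the bench; origin under its centre. Leave alone
- wrench: steel wrench lying flat on the left of the bench. Leave alone

How it is judged:
By the outcome, as a careful person would: the job done as asked, in the order asked, and still so for the second after the job is handed in, while the arm keeps its last pose, push and grip.
It also fails if it takes over 58 s, if anything falls off the work surface, if the arm or the gripper's body presses on something with over 40 N, if the wrist force passes 120 N, or if a joint passes its speed limit or range.

## Working session

There is one attempt and no reset: what is moved stays moved. The work goes in short steps, Python scripts to look and compute and a shell command to move; the robot and the scene stay as the last step left them, time stands still between calls to the robot, and variables do not carry over. Pictures are saved under pics/ and viewed, and the job is handed in when it is done.

```bash
ls; mkdir -p pics
python3 - <<'E'
from bench import r
import cv2
print(r.get_obs(), r.grasp_offset)
for n in ("scene","top"):
    im=r.grab_frame(n); cv2.imwrite(f"pics/{n}0.png",im[:,:,::-1])
    c=r.calibration(n); print(n,c)
print(r.calibration("wrist"))
E
```

```text
pics
{'clock': 0.0, 'joints': array([ 1.05688479,  0.47776694,  0.02235489,  1.5564249 , -0.0114774 ,
        1.10928946, -0.08309078]), 'qvel': array([-6.61280257e-04,  7.33556571e-04,  6.85461982e-04,  1.18483862e-03,
        4.70297887e-05, -9.29612328e-04,  5.71300802e-04]), 'tau': array([ 8.84221263e-04, -5.96445358e+01,  1.60784896e+00, -2.81198269e+01,
        1.23232801e-02,  9.36555531e-03,  1.33321117e-05]), 'tcp_pos': array([ 0.26621328, -0.61966367,  0.23035945]), 'orientation': array([-3.07548330e+00, -6.32785106e-01,  7.95373856e-04]), 'contact_force': array([-0.15505293,  1.08502242, -0.63364266]), 'moment': array([ 0.03791616, -0.02527301, -0.02753401]), 'grip_width': 0.08557543518682385} 0.0187
scene {'K': array([[546.75046322,   0.        , 322.01823273],
       [  0.        , 546.75046322, 241.08857132],
       [  0.        ,   0.        ,   1.        ]]), 'dist_coeffs': array([-0.14325712,  0.        ,  0.        ,  0.        ,  0.        ]), 'origin': array([1.28188854, 0.29898067, 1.54360223]), 'rotation': array([0.33655073, 0.49520638, 1.94757455])}
top {'K': a
[... 266 characters left out ...]
12448, -0.00715747,  1.34552462]), 'rotation': array([ 0.08029815, -0.06488596, -1.58016479])}
{'K': array([[363.21131515,   0.        , 314.96491222],
       [  0.        , 363.21131515, 236.53370904],
       [  0.        ,   0.        ,   1.        ]]), 'dist_coeffs': array([-0.04985179,  0.        ,  0.        ,  0.        ,  0.        ]), 'T_tool_cam': array([[ 3.19125886e-05,  9.59315189e-01,  2.82337328e-01,
         7.10164592e-02],
       [ 9.99999876e-01, -1.70726205e-04,  4.67057111e-04,
        -6.35132653e-04],
       [ 4.96257361e-04,  2.82337279e-01, -9.59315076e-01,
        -1.42924025e-01],
       [ 0.00000000e+00,  0.00000000e+00,  0.00000000e+00,
         1.00000000e+00]])}
```

View pics/scene0.png

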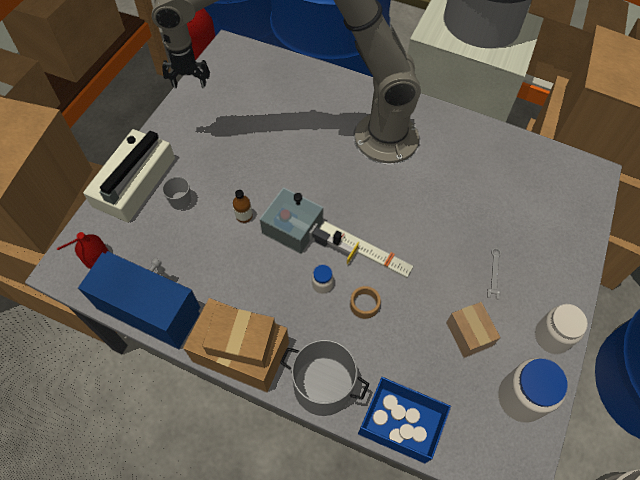

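View pics/top0.png

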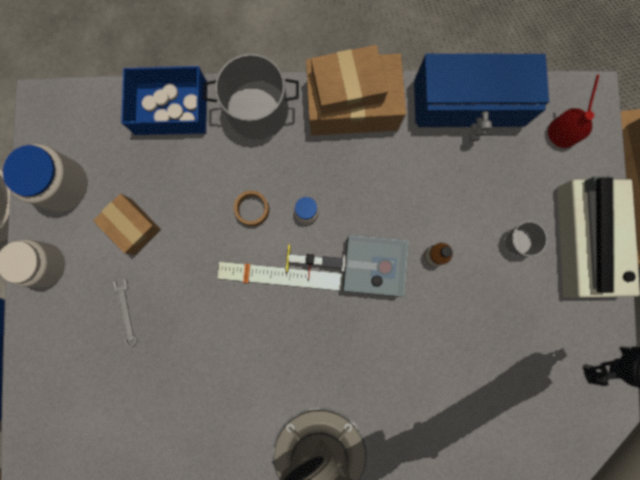

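The top view shows the station near (375,265), the knob at (377,281), button (385,267), pointer (309,270), orange clip (247,273). The scene view matches it. I'll write the ray helpers and zoom in.

```bash
cat > h.py <<'E'
import numpy as np, cv2
from scipy.spatial.transform import Rotation as R
from bench import r
def campose(n,obs=None):
    c=r.calibration(n)
    if n!="wrist":
        Rm=R.from_rotvec(c["rotation"]).as_matrix(); o=c["origin"]
    else:
        T=np.eye(4);T[:3,:3]=R.from_rotvec(obs["orientation"]).as_matrix();T[:3,3]=obs["tcp_pos"]
        M=T@c["T_tool_cam"];Rm=M[:3,:3];o=M[:3,3]
    return c,Rm,np.array(o)
def ray(n,uv,obs=None):
    c,Rm,o=campose(n,obs)
    p=cv2.undistortPoints(np.array(uv,float).reshape(-1,1,2),c["K"],c["dist_coeffs"]).reshape(-1,2)
    d=np.c_[p[:,0],-p[:,1],-np.ones(len(p))]@Rm.T
    return o,d
def onz(n,uv,z,obs=None):
    o,d=ray(n,uv,obs); z=np.broadcast_to(z,(len(d),))
    return o+d*((z-o[2])/d[:,2])[:,None]
def proj(n,P,obs=None):
    c,Rm,o=campose(n,obs)
    q=(np.atleast_2d(P)-o)@Rm; q=q*[1,-1,-1]
    return cv2.projectPoints(q,np.zeros(3),np.zeros(3),c["K"],c["dist_coeffs"])[0].reshape(-1,2)
def station(x,y,yaw,P):
    c,s=np.cos(yaw),np.sin(yaw);P=np.atleast_2d(np.array(P,float))
    return np.c_[x+c*P[:,0]-s*P[:,1],y+s*P[:,0]+c*P[:,1],P[:,2]]
E
python3 - <<'E'
import cv2
a=cv2.imread("pics/top0.png")[225:305,210:420]; cv2.imwrite("pics/topz.png",cv2.resize(a,(798,304),interpolation=cv2.INTER_CUBIC))
a=cv2.imread("pics/scene0.png")[180:290,250:420]; cv2.imwrite("pics/scz.png",cv2.resize(a,(799,517),interpolation=cv2.INTER_CUBIC))
E
```

```text
(no output)
```

View pics/topz.png

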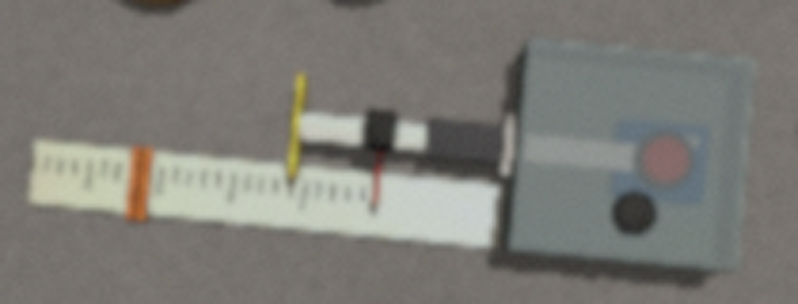

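View pics/scz.png

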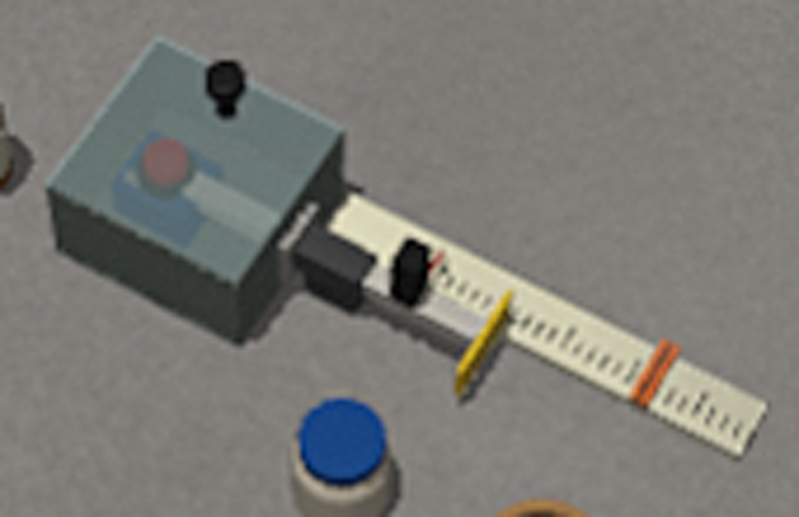

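Run:
```python
from h import *
f=lambda p,s,ox,oy:[((u+.5)/s-.5+ox,(v+.5)/s-.5+oy) for u,v in p]
T=f([(531,38),(754,62),(737,270),(509,248),(632,213),(665,160),(377,207),(379,128),(35,141),(30,203),(137,216),(146,148)],3.8,210,225)
Z=[.0885,.0885,.0885,.0885,.126,.069,.036,.105,.012,.012,.021,.021]
N="lidA lidB lidC lidD knob button ptr post scA scB clipN clipF".split()
P=onz("top",T,Z)
for n,p in zip(N,P):print("top",n,p.round(4))
S=f([(155,38),(345,132),(240,278),(49,187),(225,80),(167,162),(768,405),(741,457),(640,402),(670,344),(412,258)],4.7,250,180)
Z=[.0885,.0885,.0885,.0885,.126,.069,.012,.012,.021,.021,.105]
N="near-right near-left far-left far-right knob button scnear scfar clipF clipN post".split()
P2=onz("scene",S,Z)
for n,p in zip(N,P2):print("sc",n,p.round(4))
```

```text
top lidA [ 0.5621 -0.0824  0.0885]
top lidB [ 0.5447 -0.2281  0.0885]
top lidC [ 0.4092 -0.2135  0.0885]
top lidD [ 0.4251 -0.0659  0.0885]
top knob [ 0.446 -0.142  0.126]
top button [ 0.4821 -0.1708  0.069 ]
top ptr [0.4541 0.0206 0.036 ]
top post [0.5029 0.0174 0.105 ]
top scA [0.5028 0.2583 0.012 ]
top scB [0.4599 0.2616 0.012 ]
top clipN [0.45   0.1858 0.021 ]
top clipF [0.4967 0.1797 0.021 ]
sc near-right [ 0.4137 -0.2121  0.0885]
sc near-left [ 0.4291 -0.0625  0.0885]
sc far-left [ 0.5598 -0.0785  0.0885]
sc far-right [ 0.55   -0.2231  0.0885]
sc knob [ 0.447  -0.1419  0.126 ]
sc button [ 0.4896 -0.1667  0.069 ]
sc scnear [0.4628 0.264  0.012 ]
sc scfar [0.5065 0.2606 0.012 ]
sc clipF [0.501  0.1855 0.021 ]
sc clipN [0.4519 0.1883 0.021 ]
sc post [0.5084 0.0203 0.105 ]
```

```bash
cat >> h.py <<'E'
YAW=-0.105
def Rtool(yaw,tilt=0):
    # tool z down, tool x at world angle yaw; tilt about tool y
    return (R.from_euler('z',yaw)*R.from_rotvec([np.pi,0,0])*R.from_rotvec([0,tilt,0]))
def rel(pos,rot=None,grasp=False):
    o=r.get_obs();R0=R.from_rotvec(o["orientation"]);rot=rot or R0
    p=np.array(pos,float)
    if grasp:p=p+rot.apply([0,0,r.grasp_offset])
    s=R0.inv().apply(p-o["tcp_pos"]); w=(R0.inv()*rot).as_rotvec()
    print("turn",(w/np.pi).round(4),"shift",(s/.2).round(4))
E
python3 - <<'E'
from h import *
rel([.44,-.14,.27],Rtool(YAW))
E
```

```text
turn [-0.0005  0.0002  0.1626] shift [ 1.7451 -1.861  -0.1951]
```

```bash
python3 -m jog '[0,0,0.04,0.2,-0.21,-0.2,1, 0,0,0.08,0.4,-0.43,-0.2,1, 0,0,0.12,0.58,-0.62,-0.2,1, 0,0,0.16,0.75,-0.8,-0.2,1, 0,0,0.162,0.87,-0.93,-0.2,1, 0,0,0.162,0.87,-0.93,-0.2,1]'
python3 -c "
from h import *
rel([.44,-.14,.27],Rtool(YAW))"
```

```text
clock: 0.7
tcp_pos: [0.355, -0.3746, 0.2706]
orientation: [-3.134, 0.151, 0.001]
contact_force: [0.5, -0.2, 0.7]
grip_width: 0.0854
turn [-0.0012  0.0002  0.0029] shift [ 0.3105 -1.2081  0.0071]
```

```bash
python3 -m jog '[0,0,0,0.06,-0.23,0,1, 0,0,0,0.12,-0.46,0,1, 0,0,0,0.18,-0.69,0,1, 0,0,0,0.25,-0.9,0,1, 0,0,0.003,0.31,-1,0,1, 0,0,0.003,0.31,-1,0,1]'
python3 - <<'E'
from h import *
o=r.get_obs(); im=r.grab_frame("wrist"); cv2.imwrite("pics/w1.png",im[:,:,::-1]); np.save("w1.npy",o,allow_pickle=True)
print(o["tcp_pos"],o["orientation"],o["qvel"].max())
E
```

```text
clock: 1.3
tcp_pos: [0.4377, -0.1784, 0.2712]
orientation: [-3.133, 0.156, -0.0]
contact_force: [-0.5, -0.5, 0.2]
grip_width: 0.0854
[ 0.43768175 -0.1783736   0.27124436] [-3.13310057e+00  1.55912599e-01 -1.00931412e-04] 0.0693796270744099
```

View pics/w1.png

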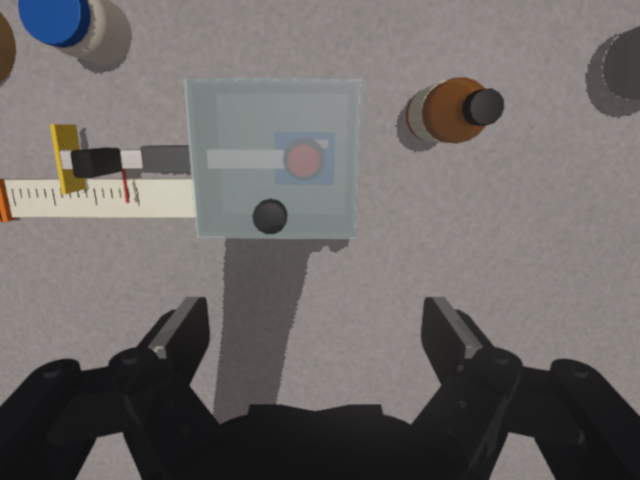

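The wrist view shows the lid corners at about (187,80), (361,79), (357,237) and (198,238), the knob at (270,216), the button at (304,160) and the pointer tip at (127,202).

Run:
```python
from h import *
o=np.load("w1.npy",allow_pickle=True).item()
uv=[(187,80),(361,79),(357,237),(198,238),(270,216),(304,160),(127,202)]
P=onz("wrist",uv,[.0885]*4+[.13,.069,.036],o)
print(P.round(4)); c=P[:4].mean(0);print("c",c)
print(np.arctan2(-(P[0]-P[1])[0],(P[0]-P[1])[1]),np.arctan2(-(P[3]-P[2])[0],(P[3]-P[2])[1]))
# triangulate knob, button
for (a,b,c_) in [((377.05,281.3),(298.1,197.2),uv[4]),((385.0,267.2),(285.7,214.6),uv[5])]:
    A=np.zeros((3,3));B=np.zeros(3)
    for n,p in(("top",a),("scene",b),("wrist",c_)):
        oo,d=ray(n,[p],o);d=d[0]/np.linalg.norm(d);M=np.eye(3)-np.outer(d,d);A+=M;B+=M@oo
    print(np.linalg.solve(A,B))
```

```text
[[ 0.5601 -0.0811  0.0885]
 [ 0.5456 -0.2267  0.0885]
 [ 0.4085 -0.2138  0.0885]
 [ 0.4221 -0.0649  0.0885]
 [ 0.4456 -0.1419  0.13  ]
 [ 0.4823 -0.1713  0.069 ]
 [ 0.4556  0.024   0.036 ]]
c [ 0.48408915 -0.14661749  0.0885    ]
-0.09940150799590587 -0.09143290632388812
[ 0.44446434 -0.14219992  0.12142348]
[ 0.4812923  -0.17140685  0.0517074 ]
```

```bash
sed -i 's/YAW=-0.105/YAW=-0.10/' h.py; python3 -c "
from h import *
rel([.4455,-.142,.20],Rtool(YAW))
rel([.4455,-.142,.1075],Rtool(YAW))"
```

```text
turn [-0.0012  0.0003 -0.0007] shift [ 0.0257 -0.1953  0.3561]
turn [-0.0012  0.0003 -0.0007] shift [ 0.0262 -0.1936  0.8186]
```

```bash
python3 -m jog '[0,0,0,0.026,-0.194,0.1,1, 0,0,0,0.026,-0.194,0.3,1, 0,0,0,0.026,-0.194,0.5,1, 0,0,0,0.026,-0.194,0.68,1, 0,0,0,0.026,-0.194,0.78,1, 0,0,0,0.026,-0.194,0.818,1, 0,0,0,0.026,-0.194,0.818,1]' 30
python3 - <<'E'
from h import *
o=r.get_obs(); im=r.grab_frame("wrist"); cv2.imwrite("pics/w2.png",im[:,:,::-1]);print(o["tcp_pos"])
E
```

```text
clock: 2.05
tcp_pos: [0.4446, -0.1431, 0.1069]
orientation: [-3.134, 0.163, 0.005]
contact_force: [-0.9, 0.7, 0.0]
grip_width: 0.0854
[ 0.44457272 -0.14308732  0.10691667]
```

View pics/w2.png

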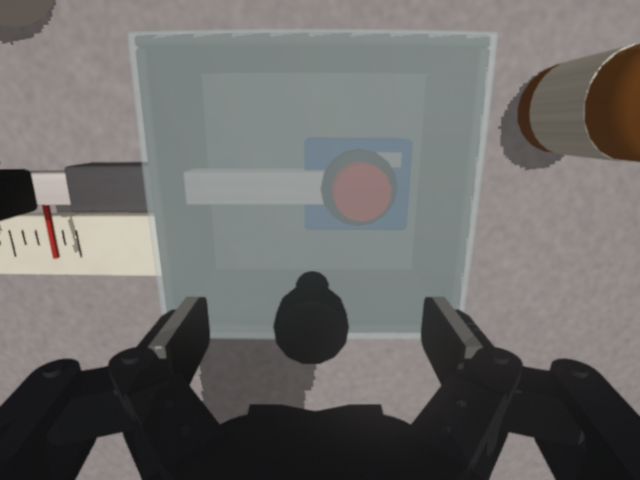

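The knob is at (312,320), centred between the fingers. I'll close on it.

```bash
python3 -m jog '[0,0,0,0,0,0,0, 0,0,0,0,0,0,0, 0,0,0,0,0,0,0, 0,0,0,0,0,0,0, 0,0,0,0,0,0,0, 0,0,0,0,0,0,0]' 30
python3 - <<'E'
from h import *
o=r.get_obs(); print(o["tcp_pos"],o["grip_width"]); im=r.grab_frame("wrist"); cv2.imwrite("pics/w3.png",im[:,:,::-1])
H=np.array([.485,-.1465,0])+R.from_euler('z',YAW).apply([.07,0,.0855])
g=o["tcp_pos"]+R.from_rotvec(o["orientation"]).apply([0,0,-r.grasp_offset])
ex=R.from_euler('z',YAW).apply([1,0,0])
d=g-H; print("rel hinge", d@ex,d[2])
# rows: tool shifts for lid angles
x0,z0=-.110,.041
for th in np.arange(.1,2.0,.1):
    c,s=np.cos(th),np.sin(th)
    # opening: front goes up => rotate clockwise looking along.. x,z
    x=x0*c+z0*s; z=-x0*s+z0*c
    w=ex*(x-x0)+np.array([0,0,z-z0])
    t=R.from_rotvec(o["orientation"]).inv().apply(w)/.2
    print(round(th,1),(x,z),t.round(3))
E
```

```text
clock: 2.7
tcp_pos: [0.446, -0.1417, 0.1087]
orientation: [-3.133, 0.161, 0.0]
contact_force: [-2.0, 4.2, 6.6]
grip_width: 0.0267
[ 0.44601065 -0.14169972  0.10872885] 0.02669590994992145
rel hinge -0.10926675311469126 0.04192866703923338
0.1 (np.float64(-0.10535728809806288), np.float64(0.05177684660755016)) [ 0.023 -0.    -0.054]
0.2 (np.float64(-0.09966188099993907), np.float64(0.06203635607894764)) [ 0.052 -0.001 -0.105]
0.3 (np.float64(-0.09297068533070174), np.float64(0.07167601878689721)) [ 0.085 -0.001 -0.153]
0.4 (np.float64(-0.08535055730566268), np.float64(0.08059951840806985)) [ 0.123 -0.001 -0.198]
0.5 (np.float64(-0.07687763472516868), np.float64(0.08871769428396761)) [ 0.166 -0.001 -0.239]
0.6 (np.float64(-0.06763657623086816), np.float64(0.09594943228475071)) [ 0.212 -0.002 -0.275]
0.7 (np.float64(-0.05771971542454838), np.float64(0.10222247527481004)) [ 0.261 -0.002 -0.306]
0.8 (np.float64(-0.047226138301307764), np.float64(0.10747414508218128)) [ 0.314 -0.002 -0.332]
0.9 (np.float64(-0.03626069321504626), np.float64(0.11165196875812042)) [ 0.369 -0.003 -0.353]
1.0 (
[... 239 characters left out ...]
11738096738993851)) [ 0.542 -0.003 -0.382]
1.3 (np.float64(0.010081014453400334), np.float64(0.11695885236949931)) [ 0.6   -0.003 -0.38 ]
1.4 (np.float64(0.02170705321050038), np.float64(0.11536812315764051)) [ 0.658 -0.003 -0.372]
1.5 (np.float64(0.033116202267318935), np.float64(0.1126246737948218)) [ 0.715 -0.003 -0.358]
1.6 (np.float64(0.04419446517784348), np.float64(0.10875591592021272)) [ 0.771 -0.004 -0.339]
1.7 (np.float64(0.05483115160105895), np.float64(0.10380050488365503)) [ 0.824 -0.004 -0.314]
1.8 (np.float64(0.0649199832822456), np.float64(0.09780795351418489)) [ 0.874 -0.004 -0.284]
1.9 (np.float64(0.07436015595016938), np.float64(0.09083813740421194)) [ 0.922 -0.004 -0.25 ]
```

View pics/w3.png

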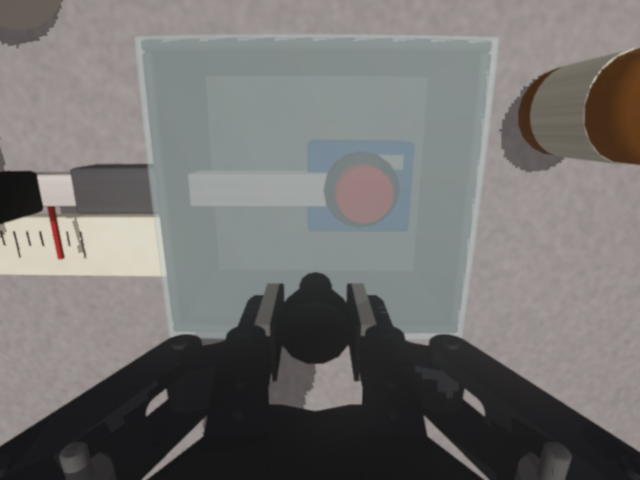

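The knob is gripped at width 26.7 mm. Swinging to about 0.8 rad first.

```bash
python3 -m jog '[0,0,0,0.023,0,-0.054,0, 0,0,0,0.052,0,-0.105,0, 0,0,0,0.085,0,-0.153,0, 0,0,0,0.123,0,-0.198,0, 0,0,0,0.166,0,-0.239,0, 0,0,0,0.212,-0.002,-0.275,0, 0,0,0,0.261,-0.002,-0.306,0, 0,0,0,0.314,-0.002,-0.332,0, 0,0,0,0.314,-0.002,-0.332,0]' 30
python3 - <<'E'
from h import *
o=r.get_obs(); print(o["tcp_pos"],o["grip_width"],o["contact_force"],o["moment"])
H=np.array([.485,-.1465,0])+R.from_euler('z',YAW).apply([.07,0,.0855])
g=o["tcp_pos"]+R.from_rotvec(o["orientation"]).apply([0,0,-r.grasp_offset])
ex=R.from_euler('z',YAW).apply([1,0,0])
d=g-H; x1,z1=d@ex,d[2];print("rel hinge", x1,z1,np.hypot(x1,z1))
th0=np.arctan2(.041,-.11)-np.arctan2(z1,x1);print(th0)
for th in np.arange(.9,2.0,.1):
    c,s=np.cos(th),np.sin(th)
    x=-.11*c+.041*s; z=.11*s+.041*c
    w=ex*(x-x1)+np.array([0,0,z-z1])
    print(round(th,1),(R.from_rotvec(o["orientation"]).inv().apply(w)/.2).round(3))
im=r.grab_frame("wrist"); cv2.imwrite("pics/w4.png",im[:,:,::-1])
E
```

```text
clock: 3.65
tcp_pos: [0.5106, -0.1484, 0.1763]
orientation: [-3.133, 0.161, -0.004]
contact_force: [-4.1, -0.6, 5.3]
grip_width: 0.0266
[ 0.51062776 -0.14843352  0.17628884] 0.02657774701226357 [-4.08103862 -0.58289965  5.29339583] [-0.01390446  1.03893992 -0.02744844]
rel hinge -0.04434564825275877 0.10948864083331637 0.11812831578620073
0.8291888280409629
0.9 [ 0.04  -0.    -0.011]
1.0 [ 0.097 -0.    -0.026]
1.1 [ 0.155 -0.001 -0.035]
1.2 [ 0.214 -0.001 -0.039]
1.3 [ 0.272 -0.001 -0.037]
1.4 [ 0.33  -0.001 -0.029]
1.5 [ 0.387 -0.001 -0.015]
1.6 [ 0.443 -0.001  0.005]
1.7 [ 0.496 -0.001  0.029]
1.8 [ 0.546 -0.001  0.06 ]
1.9 [ 0.593 -0.001  0.094]
```

View pics/w4.png

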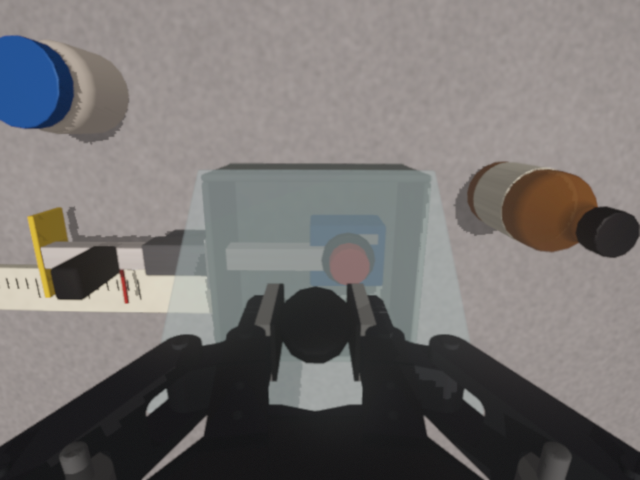

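The lid is following at about 0.83 rad with low forces. I'll go on to the stop.

```bash
python3 -m jog '[0,0,0,0.04,0,-0.011,0, 0,0,0,0.097,0,-0.026,0, 0,0,0,0.155,0,-0.035,0, 0,0,0,0.214,0,-0.039,0, 0,0,0,0.272,0,-0.037,0, 0,0,0,0.33,0,-0.029,0, 0,0,0,0.387,0,-0.015,0, 0,0,0,0.443,0,0.005,0, 0,0,0,0.496,0,0.029,0, 0,0,0,0.546,0,0.06,0, 0,0,0,0.58,0,0.084,0, 0,0,0,0.58,0,0.084,0]' 30
python3 - <<'E'
from h import *
o=r.get_obs(); print(o["tcp_pos"],o["grip_width"],o["contact_force"],o["moment"])
H=np.array([.485,-.1465,0])+R.from_euler('z',YAW).apply([.07,0,.0855])
g=o["tcp_pos"]+R.from_rotvec(o["orientation"]).apply([0,0,-r.grasp_offset])
ex=R.from_euler('z',YAW).apply([1,0,0])
d=g-H; x1,z1=d@ex,d[2];print("rel hinge", x1,z1,np.hypot(x1,z1))
print(np.arctan2(.041,-.11)-np.arctan2(z1,x1))
E
```

```text
clock: 4.9
tcp_pos: [0.6281, -0.161, 0.1598]
orientation: [-3.134, 0.162, -0.01]
contact_force: [4.1, -2.1, 4.5]
grip_width: 0.0269
[ 0.62808969 -0.16096207  0.15981871] 0.026864073140825156 [ 4.11340266 -2.06349618  4.47927662] [-0.34334088 -0.50220618  0.01263686]
rel hinge 0.07370230753809143 0.09301821889656321 0.1186777956617343
1.8840740627933352
```

Lid at about 1.88 rad, against its stop. Release and rise straight up.

```bash
python3 -m jog '[0,0,0,0,0,0,1, 0,0,0,0,0,0,1, 0,0,0,0,0,0,1, 0,0,0,0,0,0,1, 0,0,0,0,0,-0.1,1, 0,0,0,0,0,-0.25,1, 0,0,0,0,0,-0.45,1, 0,0,0,0,0,-0.65,1, 0,0,0,0,0,-0.65,1]'
python3 - <<'E'
from h import *
im=r.grab_frame("wrist"); cv2.imwrite("pics/w5.png",im[:,:,::-1])
B=station(.485,-.1465,YAW,[0.001,-.0227,.2])[0];print(B)
o=r.get_obs();print(o["tcp_pos"])
rel([.43,-.15,.29],Rtool(YAW)); rel([.43,-.15,.29],Rtool(YAW-np.pi/2));rel([.43,-.15,.29],Rtool(YAW+np.pi/2)); print(o["joints"])
im=r.grab_frame("scene"); cv2.imwrite("pics/s5.png",cv2.resize(im[120:330,170:450,::-1],(800,600)))
E
```

```text
clock: 5.8
tcp_pos: [0.6301, -0.1617, 0.2966]
orientation: [-3.135, 0.162, -0.027]
contact_force: [1.0, -0.2, 0.2]
grip_width: 0.0853
[ 0.48372879 -0.16918643  0.2       ]
[ 0.6287655  -0.16152126  0.29333501]
turn [-0.001 -0.004 -0.001] shift [-0.9946  0.045   0.004 ]
turn [-0.0039 -0.0024  0.499 ] shift [-0.9946  0.045   0.004 ]
turn [ 0.0024 -0.0039 -0.501 ] shift [-0.9946  0.045   0.004 ]
[ 0.29015431  0.38882353 -0.18105954  1.54749064  0.0696565   1.19932783
 -1.57600432]
```

View pics/s5.png

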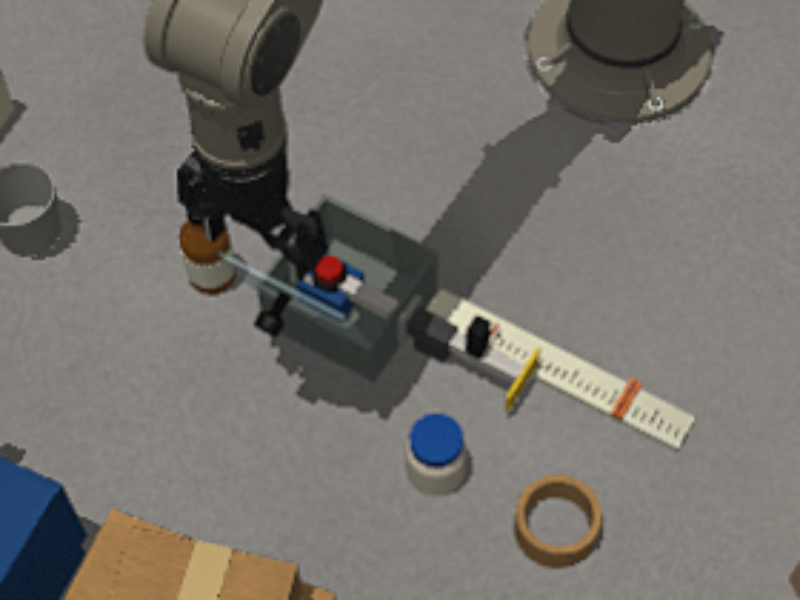

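View pics/w5.png

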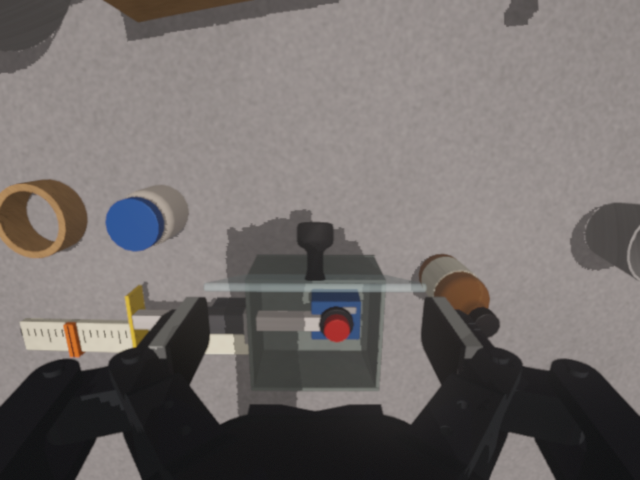

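The lid rests open on its stop and the button is exposed at (337,328). Now close the fingers, turn a quarter so the camera stays clear of the lid, and move back.

```bash
python3 -m jog '[0,0,-0.04,-0.2,0.01,0,0, 0,0,-0.08,-0.4,0.03,0,0, 0,0,-0.13,-0.55,0.04,0,0, 0,0,-0.17,-0.7,0.045,0,0, 0,0,-0.21,-0.75,0.045,0,0, 0,0,-0.26,-0.75,0.045,0,0, 0,0,-0.3,-0.75,0.045,0,0, 0,0,-0.35,-0.75,0.045,0,0, 0,0,-0.4,-0.75,0.045,0,0, 0,0,-0.45,-0.75,0.045,0,0, 0,0,-0.5,-0.75,0.045,0,0, 0,0,-0.5,-0.75,0.045,0,0]'
python3 - <<'E'
from h import *
o=r.get_obs();im=r.grab_frame("wrist"); cv2.imwrite("pics/w6.png",im[:,:,::-1]); np.save("w6.npy",o,allow_pickle=True)
print(o["tcp_pos"],o["joints"])
E
```

```text
clock: 7.1
tcp_pos: [0.4764, -0.1547, 0.2881]
orientation: [2.329, 2.106, 0.011]
contact_force: [-0.3, -1.2, 0.0]
grip_width: -0.0006
[ 0.47639467 -0.15472346  0.28806682] [ 0.52801023  0.15645317 -0.37346149  1.87543226  0.05846803  1.11568373
  0.03278261]
```

View pics/w6.png

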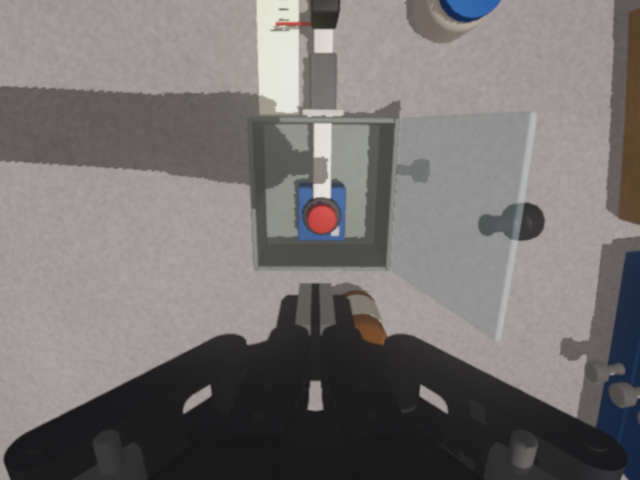

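Run:
```python
from h import *
o=np.load("w6.npy",allow_pickle=True).item()
im=cv2.imread("pics/w6.png").astype(int)
m=((im[...,2]>150)&(im[...,1]<90)&(im[...,0]<90)).astype(np.uint8)
n,l,s,c=cv2.connectedComponentsWithStats(m);i=1+s[1:,4].argmax();print(c[i],s[i])
B=onz("wrist",[c[i]],.069,o)[0];print(B)
print(onz("wrist",[(252,118),(398,118),(391,270),(255,270)],.085,o))
B[2]=.09;rel(B,Rtool(YAW+np.pi/2));B[2]=.057;rel(B,Rtool(YAW+np.pi/2))
```

```text
[321.87333333 218.955     ] [308 206  29  27 600]
[ 0.48205923 -0.17006826  0.069     ]
[[ 0.42769278 -0.06559818  0.085     ]
 [ 0.56039319 -0.0788334   0.085     ]
 [ 0.54736705 -0.22676928  0.085     ]
 [ 0.40907905 -0.2125395   0.085     ]]
turn [ 0.0019 -0.0013 -0.0009] shift [-0.0772  0.0293  0.9914]
turn [ 0.0019 -0.0013 -0.0009] shift [-0.0779  0.0283  1.1564]
```

```bash
python3 -m jog '[0,0,0,-0.04,0.01,0.2,0, 0,0,0,-0.077,0.028,0.4,0, 0,0,0,-0.077,0.028,0.6,0, 0,0,0,-0.077,0.028,0.78,0, 0,0,0,-0.077,0.028,0.9,0, 0,0,0,-0.077,0.028,0.97,0, 0,0,0,-0.077,0.028,0.97,0]'
python3 - <<'E'
from h import *
o=r.get_obs();im=r.grab_frame("wrist"); cv2.imwrite("pics/w7.png",im[:,:,::-1])
print(o["tcp_pos"],o["contact_force"]);rel([.482,-.1702,.066],Rtool(YAW+np.pi/2));rel([.482,-.1702,.057],Rtool(YAW+np.pi/2))
E
```

```text
clock: 7.85
tcp_pos: [0.4803, -0.1695, 0.0924]
orientation: [-2.333, -2.102, -0.008]
contact_force: [-0.5, 0.1, 1.0]
grip_width: 0.0002
[ 0.48034384 -0.16951732  0.09244742] [-0.52166932  0.11511401  1.00629398]
turn [ 0.0015 -0.0014 -0.0012] shift [-0.0024  0.0022  0.1395]
turn [ 0.0015 -0.0014 -0.0012] shift [-0.0026  0.002   0.1845]
```

View pics/w7.png

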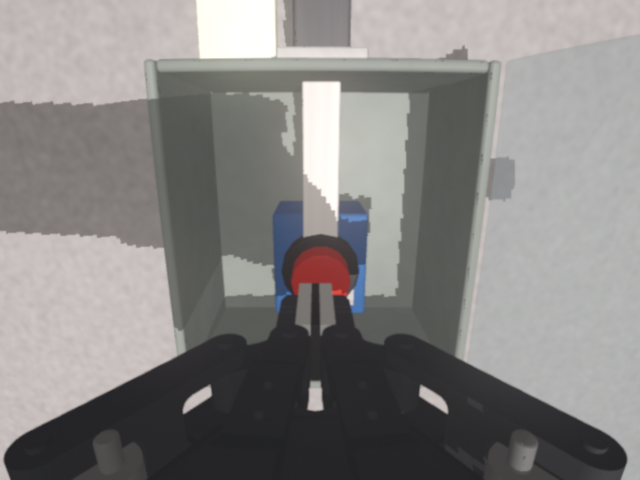

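Fingertips are centred over the button at (320,275). Press.

```bash
python3 -m jog '[0,0,0,0,0,0.06,0, 0,0,0,0,0,0.11,0, 0,0,0,0,0,0.14,0, 0,0,0,0,0,0.155,0, 0,0,0,0,0,0.165,0, 0,0,0,0,0,0.175,0, 0,0,0,0,0,0.175,0]'
```

```text
clock: 8.6
tcp_pos: [0.4819, -0.1698, 0.0591]
orientation: [2.333, 2.102, 0.01]
contact_force: [0.2, -0.8, 2.0]
grip_width: 0.0003
```

```bash
python3 -m jog '[0,0,0,0,0,0.01,0, 0,0,0,0,0,0.02,0, 0,0,0,0,0,0.02,0]'; python3 -m jog '[0,0,0,0,0,0.01,0, 0,0,0,0,0,0.02,0, 0,0,0,0,0,0.02,0]'
```

```text
clock: 8.9
tcp_pos: [0.4821, -0.1699, 0.0585]
orientation: [2.333, 2.101, 0.008]
contact_force: [-12.7, 3.8, 42.7]
grip_width: 0.0001
clock: 9.2
tcp_pos: [0.4823, -0.1699, 0.0585]
orientation: [2.332, 2.1, 0.006]
contact_force: [-15.2, 4.9, 50.7]
grip_width: 0.0002
```

The button bottomed out at 58.5 mm with the force jumping to about 50 N, so retreat and check.

```bash
python3 -m jog '[0,0,0,0,0,-0.03,0, 0,0,0,0,0,-0.2,0, 0,0,0,0,0,-0.4,0, 0,0,0,0,0,-0.65,0, 0,0,0,0,0,-0.8,0, 0,0,0,0,0,-0.8,0]'
python3 - <<'E'
from h import *
o=r.get_obs();im=r.grab_frame("wrist"); cv2.imwrite("pics/w8.png",im[:,:,::-1])
im=r.grab_frame("scene"); cv2.imwrite("pics/s8.png",cv2.resize(im[170:290,240:420,::-1],(800,533),interpolation=cv2.INTER_CUBIC))
print(o["tcp_pos"],o["contact_force"])
print(station(.485,-.1465,YAW,[-.002,.165,.085]))
rel([.4955,.018,.22],Rtool(YAW))
E
```

```text
clock: 9.8
tcp_pos: [0.484, -0.1704, 0.223]
orientation: [2.327, 2.095, 0.012]
contact_force: [-0.1, -0.0, 1.0]
grip_width: -0.0003
[ 0.48404908 -0.17039669  0.22300996] [-0.14500902 -0.03299439  0.95768819]
[[0.49948251 0.01787535 0.085     ]]
turn [ 0.0015 -0.0015  0.4985] shift [ 0.9419 -0.0275 -0.0073]
```

View pics/w8.png

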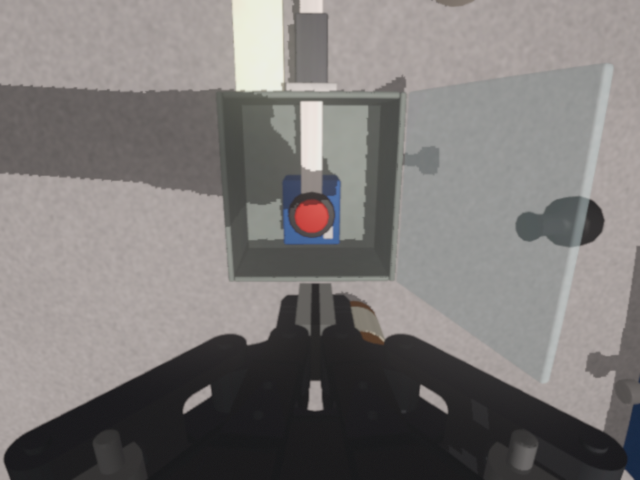

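View pics/s8.png

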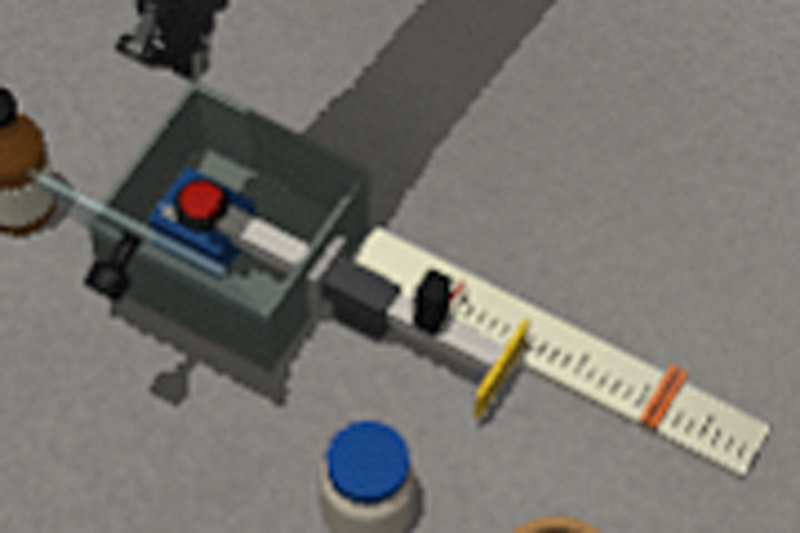

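The button is down, flush near its collar, and the lid is still open. I'll turn a further quarter the other way so that the wrist camera looks at the pointer and scale from the robot's side.

```bash
python3 -c "
from h import *
rel([.5,.018,.22],Rtool(YAW+np.pi))"; python3 -m jog '[0,0,-0.04,0.2,0,0,1, 0,0,-0.09,0.4,0,0,1, 0,0,-0.13,0.6,-0.02,0,1, 0,0,-0.17,0.8,-0.04,0,1, 0,0,-0.22,0.93,-0.05,0,1, 0,0,-0.26,0.94,-0.05,0,1, 0,0,-0.31,0.94,-0.05,0,1, 0,0,-0.35,0.94,-0.05,0,1, 0,0,-0.4,0.94,-0.05,0,1, 0,0,-0.45,0.94,-0.05,0,1, 0,0,-0.5,0.94,-0.05,0,1, 0,0,-0.5,0.94,-0.05,0,1]'
python3 - <<'E'
from h import *
o=r.get_obs();im=r.grab_frame("wrist"); cv2.imwrite("pics/w9.png",im[:,:,::-1]);np.save("w9.npy",o,allow_pickle=True)
print(o["tcp_pos"],o["joints"])
E
```

```text
turn [ 0.0015  0.0015 -0.5015] shift [ 0.9443 -0.0051 -0.0071]
clock: 11.1
tcp_pos: [0.4897, 0.018, 0.2166]
orientation: [0.16, 3.135, 0.0]
contact_force: [0.6, 0.8, 0.3]
grip_width: 0.0854
[0.48972691 0.01795298 0.21663243] [ 0.46421144  0.26407344 -0.72519512  1.96654348  0.21010201  0.98344724
  1.10775104]
```

View pics/w9.png

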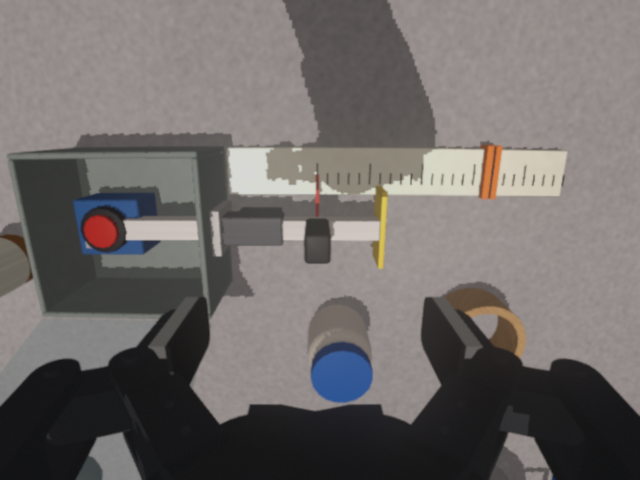

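The wrist view is clear: pointer tip near (318,172), clip line near (491,172), post at (318,240).

Run:
```python
from h import *
o=np.load("w9.npy",allow_pickle=True).item()
im=cv2.imread("pics/w9.png"); cv2.imwrite("pics/w9z.png",cv2.resize(im[135:275,270:520],(800,448),interpolation=cv2.INTER_CUBIC))
for h in(.105,.053):
    print(proj("wrist",station(.485,-.1465,YAW,[[-.002+a,.165+b,h] for a,b in((-.012,-.01),(-.012,.01),(.012,.01),(.012,-.01))]),o).round(1).tolist())
ey=R.from_euler('z',YAW).apply([0,1,0])
p=onz("wrist",[(317.5,175)],.036,o)[0];m=onz("wrist",[(491,172)],.021,o)[0];print(p,m,(m-p)@ey)
```

```text
[[302.0, 230.5], [329.5, 230.4], [329.2, 261.4], [302.4, 261.5]]
[[304.0, 214.4], [327.2, 214.4], [327.0, 240.9], [304.3, 240.9]]
[0.4560613  0.02402041 0.036     ] [0.47096376 0.1857536  0.021     ] 0.16241295647808926
```

View pics/w9z.png

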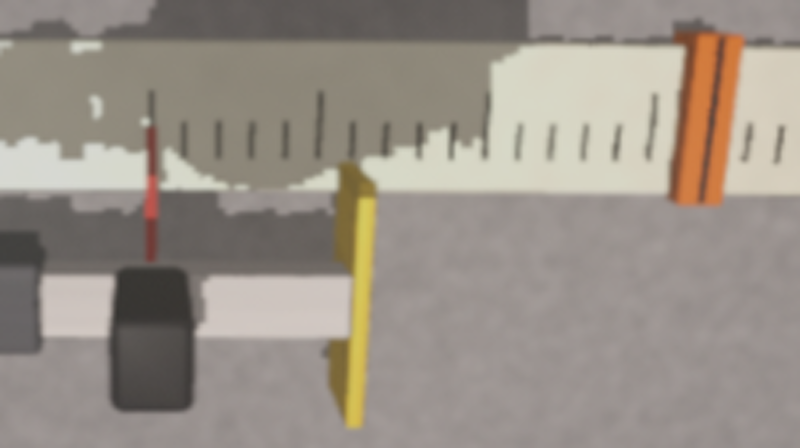

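Run:
```python
from h import *
o=np.load("w9.npy",allow_pickle=True).item()
P=onz("wrist",[(317.5,249)],.105,o)[0];print(P)
P[2]=.067;rel(P,Rtool(YAW+np.pi))
```

```text
[0.50180925 0.01892272 0.105     ]
turn [ 0.0001  0.0009 -0.0016] shift [-0.0565  0.0109  0.7497]
```

```bash
python3 -m jog '[0,0,0,-0.056,0.01,0.1,1, 0,0,0,-0.056,0.01,0.3,1, 0,0,0,-0.056,0.01,0.5,1, 0,0,0,-0.056,0.01,0.65,1, 0,0,0,-0.056,0.01,0.72,1, 0,0,0,-0.056,0.01,0.748,1, 0,0,0,-0.056,0.01,0.748,1, 0,0,0,-0.056,0.01,0.748,1]' 60
python3 - <<'E'
from h import *
o=r.get_obs();im=r.grab_frame("wrist"); cv2.imwrite("pics/w10.png",im[:,:,::-1])
print(o["tcp_pos"],o["contact_force"])
E
```

```text
clock: 11.95
tcp_pos: [0.5027, 0.019, 0.0685]
orientation: [0.166, 3.132, 0.0]
contact_force: [0.6, 0.6, 0.3]
grip_width: 0.0855
[0.5026866  0.01895373 0.06854195] [0.5742555  0.55112488 0.28966684]
```

View pics/w10.png

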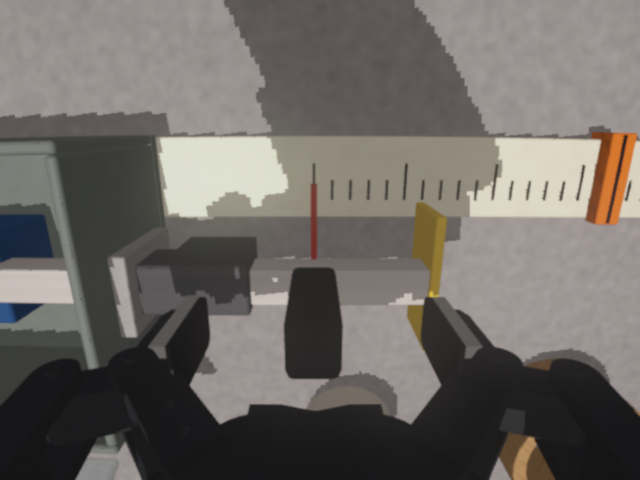

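The post at (313,340) is centred between the fingers. Close and then pull.

```bash
python3 -m jog '[0,0,0,0,0,0,0, 0,0,0,0,0,0,0, 0,0,0,0,0,0,0, 0,0,0,0,0,0,0, 0,0,0,0,0,0,0, 0,0,0,0,0,0,0, 0,0,0,0,0,0,0]' 60
python3 - <<'E'
from h import *
o=r.get_obs();im=r.grab_frame("wrist"); cv2.imwrite("pics/w11.png",im[:,:,::-1])
print(o["tcp_pos"],o["contact_force"],o["grip_width"])
ey=R.from_euler('z',YAW).apply([0,1,0]);rel(o["tcp_pos"]+.15*ey,Rtool(YAW+np.pi))
E
```

```text
clock: 12.7
tcp_pos: [0.5027, 0.0182, 0.0689]
orientation: [0.167, 3.132, -0.001]
contact_force: [-2.0, -1.7, 5.1]
grip_width: 0.0195
[0.50274675 0.0182479  0.06891506] [-2.0485226  -1.71397418  5.09153826] 0.019466311644356426
turn [-0.0002  0.0016 -0.002 ] shift [ 4.600e-03  7.499e-01 -5.000e-04]
```

View pics/w11.png

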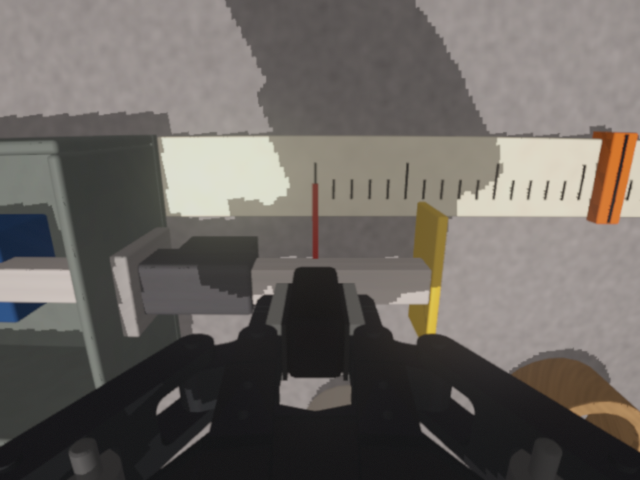

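```bash
python3 -m jog '[0,0,0,0,0.03,0,0, 0,0,0,0,0.07,0,0, 0,0,0,0,0.12,0,0, 0,0,0,0,0.16,0,0, 0,0,0,0,0.2,0,0, 0,0,0,0,0.2,0,0]' 60
```

```text
clock: 13.35
tcp_pos: [0.5071, 0.0593, 0.0689]
orientation: [0.164, 3.132, -0.0]
contact_force: [-0.6, -3.5, 4.2]
grip_width: 0.0196
```

```bash
python3 -m jog '[0,0,0,0,0.06,0,0, 0,0,0,0.001,0.13,0,0, 0,0,0,0.001,0.2,0,0, 0,0,0,0.002,0.27,0,0, 0,0,0,0.002,0.34,0,0, 0,0,0,0.003,0.41,0,0, 0,0,0,0.003,0.47,0,0, 0,0,0,0.003,0.5,0,0, 0,0,0,0.003,0.5,0,0]'
python3 - <<'E'
from h import *
o=r.get_obs();im=r.grab_frame("wrist"); cv2.imwrite("pics/w12.png",im[:,:,::-1]);np.save("w12.npy",o,allow_pickle=True)
cv2.imwrite("pics/w12z.png",cv2.resize(im[120:270,240:440,::-1],(800,600),interpolation=cv2.INTER_CUBIC))
print(o["tcp_pos"],o["contact_force"],o["grip_width"])
E
```

```text
clock: 14.25
tcp_pos: [0.5177, 0.159, 0.0689]
orientation: [0.164, 3.131, -0.0]
contact_force: [1.7, -6.0, 3.8]
grip_width: 0.0193
[0.5176586  0.15901912 0.06893273] [ 1.66470939 -6.03220491  3.79549927] 0.01931580722805543
```

View pics/w12.png

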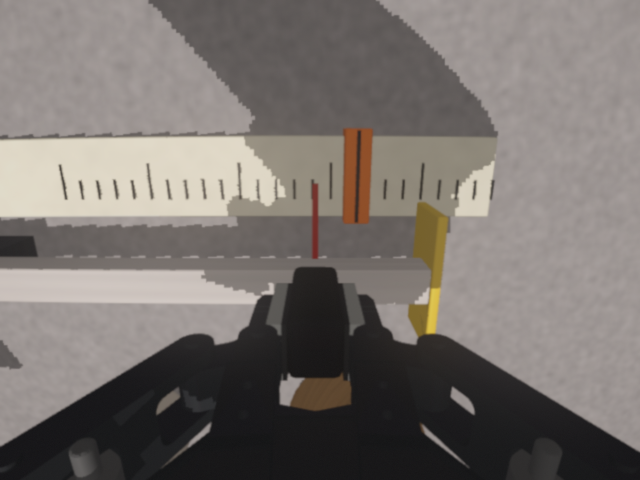

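View pics/w12z.png

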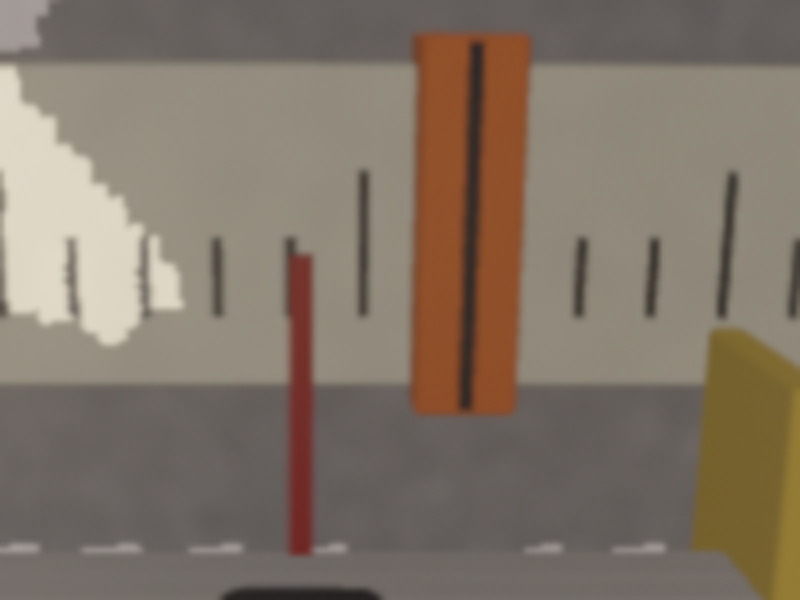

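Run:
```python
from h import *
o=np.load("w12.npy",allow_pickle=True).item()
ey=R.from_euler('z',YAW).apply([0,1,0])
p=onz("wrist",[(315.2,187)],.036,o)[0];m=onz("wrist",[(357.4,187)],.021,o)[0];d=(m-p)@ey;print(p,m,d,d/.2)
```

```text
[0.47209807 0.16422705 0.036     ] [0.47674253 0.1860997  0.021     ] 0.022227058513586702 0.1111352925679335
```

```bash
python3 -m jog '[0,0,0,0,0.04,0,0, 0,0,0,0.001,0.08,0,0, 0,0,0,0.001,0.105,0,0, 0,0,0,0.001,0.114,0,0, 0,0,0,0.001,0.114,0,0, 0,0,0,0.001,0.114,0,0]'
cat > look.py <<'E'
from h import *
import sys
k=sys.argv[1]
o=r.get_obs();im=r.grab_frame("wrist"); cv2.imwrite(f"pics/w{k}.png",im[:,:,::-1])
cv2.imwrite(f"pics/w{k}z.png",cv2.resize(im[120:270,215:415,::-1],(800,600),interpolation=cv2.INTER_CUBIC))
print(o["clock"],o["tcp_pos"],o["contact_force"],o["grip_width"])
sub=im.astype(int);red=(sub[...,0]>80)&(sub[...,1]<60)&(sub[...,2]<60)
for v in (190,195,200,205,210,230,240):
    u=np.nonzero(red[v,280:350])[0]+280
    row=sub[v,280:350].sum(1)
    print(v,"red",u.min() if len(u) else None,u.max() if len(u) else None)
E
python3 look.py 13
```

```text
clock: 14.9
tcp_pos: [0.5199, 0.1803, 0.0689]
orientation: [0.166, 3.131, -0.002]
contact_force: [0.0, -5.3, 4.3]
grip_width: 0.0193
14.9 [0.51993199 0.18034623 0.06892338] [ 0.04749177 -5.34534662  4.31821513] 0.01925889735785592
190 red 313 317
195 red 313 317
200 red 313 317
205 red 313 317
210 red 313 317
230 red 313 317
240 red 313 317
```

View pics/w13z.png

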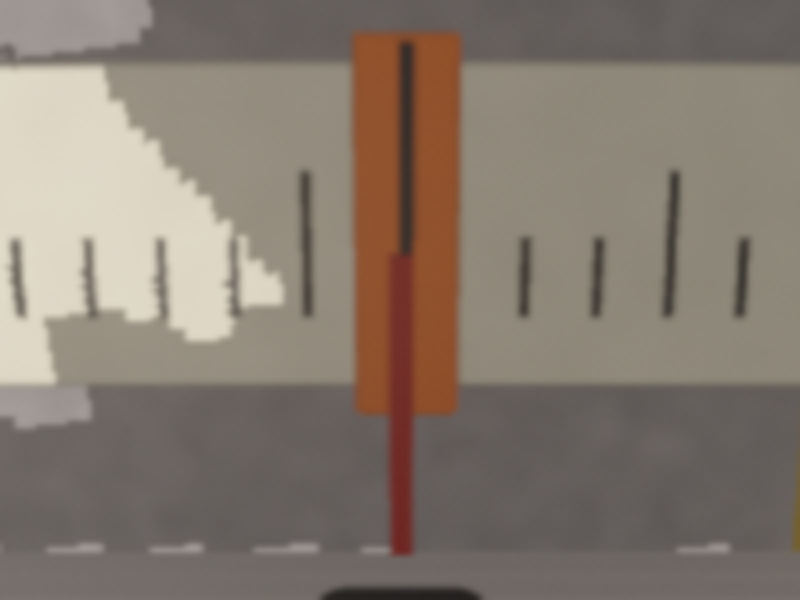

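The line is at u=406 and the pointer at u=401 in the 4x zoom, so it is under 1 mm short. One small nudge, then check that it holds.

```bash
python3 -m jog '[0,0,0,0,0.004,0,0, 0,0,0,0,0.004,0,0, 0,0,0,0,0.004,0,0, 0,0,0,0,0.004,0,0, 0,0,0,0,0.004,0,0, 0,0,0,0,0.004,0,0, 0,0,0,0,0.004,0,0, 0,0,0,0,0.004,0,0, 0,0,0,0,0.004,0,0, 0,0,0,0,0.004,0,0]'
python3 look.py 14
python3 -c "
from h import *
im=r.grab_frame('top');cv2.imwrite('pics/t14.png',im[:,:,::-1])
im=r.grab_frame('scene');cv2.imwrite('pics/s14.png',im[:,:,::-1])"
```

```text
clock: 15.95
tcp_pos: [0.52, 0.1803, 0.069]
orientation: [0.167, 3.131, -0.003]
contact_force: [0.9, -5.1, 4.8]
grip_width: 0.0189
15.95 [0.51998095 0.18034785 0.06895517] [ 0.92282722 -5.07652752  4.80282509] 0.018905619645409495
190 red 313 317
195 red 313 317
200 red 313 317
205 red 313 317
210 red 313 317
230 red 313 317
240 red 313 317
```

View pics/w14z.png

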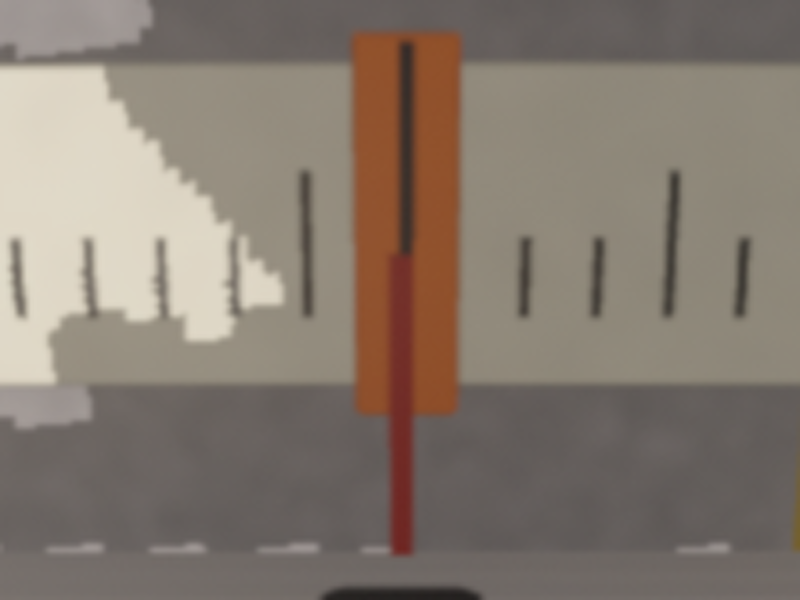

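View pics/t14.png

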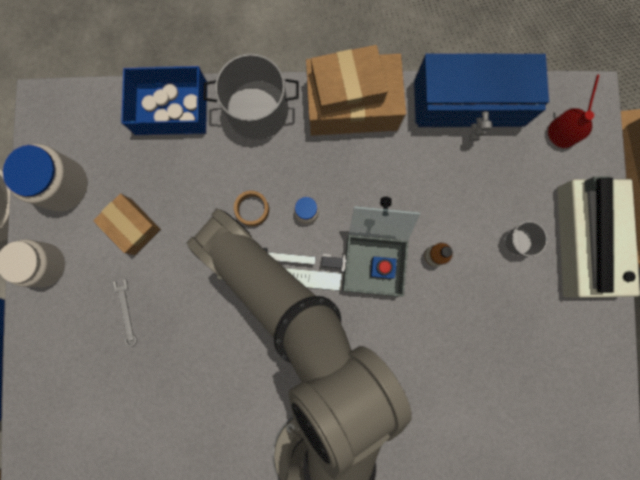

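View pics/s14.png

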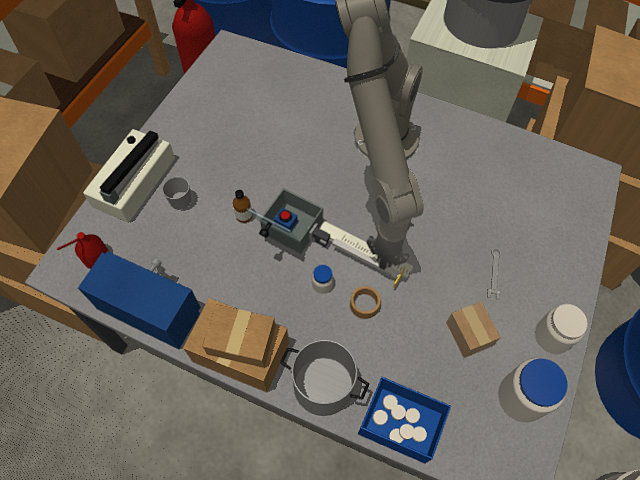

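The pointer is steady about 0.7 mm short of the line, the lid is open, the button is down and everything else is in place. Handing in.

```bash
python3 -c "
from bench import r
print(r.hand_in())"
```

```text
the job is handed in; nothing more can be done
None
```

I did all three steps in order and handed the job in at about 16 s, with the gripper still holding the post. I opened the guard to its stop, pushed the red button to the bottom, and pulled the arm out to the orange marker clip.

- **Pointer:** the last wrist picture shows the pointer about 0.7 mm short of the black line, steady for a second against the spring (about 5 N). A final 0.8 mm nudge did not visibly move it, and I left it because it is well within 5 mm.
- **Guard:** after release the lid stayed open. I measured it at about 1.88 rad just before letting go, and the last top and scene pictures still show it open.
- **Button:** it bottomed out with the fingertips at 58.5 mm, and the later pictures show it still down. I pressed harder than needed: the measured tool force peaked at about 50 N. That came from the closed fingertips on the button, not the arm or gripper body.
- **Marker clip and bench items:** the clip's measured position before and after the pull agreed to about 0.4 mm along the scale. The jar, tape, bottle, carton, cup and wrench look unmoved in the last pictures, but I did not measure them.

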